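# Clamp the wrapping sheets

## Task

Push the pile of brown kraft wrapping sheets flat along the counter until it sits squarely against the steel stop of the paper clamp, with the clamp still open. Then push the red-ball lever over its centre so that it snaps to its other position and the black foot presses the pile down. Only push with the fingers: lift nothing, and leave the other things on the counter where they stand.

Things in the scene. Friction and masses are not known exactly. Their poses are not given: they have to be found in the camera images.
- paper_clamp: Grey and steel bench clamp, fixed. Origin: on the counter, mid-foot of its steel stop's front face; x points level into the stop (the way to push the pile), y along the stop. Stop 190 mm wide, 32 high. An arm reaches out over the pile's place: x -72 to +50 mm, 36 wide, 91 to 135 mm above the counter. Lever pivot: x -20, y 0, z 152 mm, axis along y.
- clamp_lever (a joint): Toggle lever, 0 to 1.1 rad. 0: open, leaning 0.55 rad from upright toward the clamp's -x (over the pile's place); 0.55: upright; 1.1: clamped, leaning toward +x. An over-centre spring pulls it to the nearer end: pushed past the middle it snaps over by itself. Pushing the ball along the clamp's +x takes about 5 to 8 N at first, less toward the middle.
- lever_ball (a point): Centre of the red ball (28 mm in diameter) on the lever's free end, 85 mm from the pivot, in the clamp's plane y = 0: x = -64, z = 224 mm when open; z = 237 mm when upright; x = +24, z = 224 mm when clamped. The rod below it is 10 mm thick.
- press_foot: Black rubber foot, 34 mm in diameter, on a plunger under the arm at the clamp's x = -45 mm, y = 0. Origin: 8 mm above its underside. Lever open: underside 45 mm above the counter. The lever drives it down; clamped, it presses the pile with about 3 N.
- kraft_sheets: Pile of brown kraft sheets, loose, one stiff block of about 0.5 kg, 150 mm (its x) by 170 mm (its y) by 14 mm high. Origin: centre of its underside. Starts flat in front of the stop, its x axis within 0.12 rad of the clamp's x, its edge 25 to 60 mm short of the stop. Home, its origin is 76 mm in front of the stop.
- mustard_bottle: Yellow squeeze bottle, 56 mm in diameter, 199 mm high, a bystander. Origin: centre of its underside.
- brown_bottle: Dark brown squeeze bottle, 58 mm in diameter, 190 mm high, a bystander. Origin: centre of its underside.
- mayo_bottle: Slim pale squeeze bottle, 41 mm in diameter, 178 mm high, a bystander. Origin: centre of its underside.
- kitchen_timer: Round red and white kitchen timer, 56 mm in diameter, 37 mm high, a bystander. Origin: centre of its underside.
- salt_shaker: Clear salt shaker, 44 mm in diameter, 90 mm high, a bystander. Origin: centre of its underside.
- tape_roll: Roll of brown tape lying flat, 96 mm in diameter, 48 mm high, a bystander. Origin: centre of its underside.

How it is judged:
On the way, in this order (a step that is already met when the one before it is completed fails the run):
1. the pile lies squarely against the stop (gap under 6 mm, within 0.07 rad) while the lever is still open (x of kraft_sheets in the frame of paper_clamp above -0.082 m and y of kraft_sheets in the frame of paper_clamp between -0.04 and 0.04 m and angle between the x axis of kraft_sheets and the x axis of paper_clamp, either way round below 0.07 rad and angle between kraft_sheets's own z axis and vertical below 0.05 rad and value of joint clamp_lever below 0.3 rad), for 0.2 s.
2. the lever has snapped over and the foot presses on the pile (value of joint clamp_lever above 1 rad and contact force between press_foot and kraft_sheets above 1 N), for 0.2 s.
At the end, for the whole second after the job is handed in: The pile lies flat and at rest against the stop: gap under 6 mm, square within 0.07 rad, its middle within 40 mm of the stop's middle; the lever is at its clamped end (over 1.0 rad) and still, and the foot presses on the pile with more than 1 N. The bystanders stand within 20 mm of where they were (all of step 2 and x of kraft_sheets in the frame of paper_clamp above -0.082 m and y of kraft_sheets in the frame of paper_clamp between -0.04 and 0.04 m and angle between the x axis of kraft_sheets and the x axis of paper_clamp, either way round below 0.07 rad and angle between kraft_sheets's own z axis and vertical below 0.05 rad and linear speed of kraft_sheets below 0.01 m/s and velocity of joint clamp_lever between -0.1 and 0.1 rad/s and distance of each of mustard_bottle, brown_bottle, mayo_bottle, kitchen_timer, salt_shaker, tape_roll from where it was at the start of the episode below 0.02 m); the robot touches nothing.
It fails at once if the pile is lifted or tipped off the counter (over 10 mm or 0.15 rad) (height (world z) of kraft_sheets above 0.01 m or angle between kraft_sheets's own z axis and vertical above 0.15 rad).
It fails at once if a bystander is lifted, moved more than 20 mm or tipped (distance of any of mustard_bottle, brown_bottle, mayo_bottle, kitchen_timer, salt_shaker, tape_roll from where it was at the start of the episode above 0.02 m or angle between any of mustard_bottle, brown_bottle, mayo_bottle, kitchen_timer, salt_shaker, tape_roll's own z axis and vertical above 0.25 rad).
It also fails if it takes over 51 s, if anything falls off the work surface, if the arm or the gripper's body presses on something with over 40 N, if the wrist force passes 120 N, or if a joint passes its speed limit or range.

## Robot

A 6-joint arm with a two-finger parallel gripper is mounted at the origin on a cart in front of the work surface, level with it; the furniture and walls round the work are solid. World frame = base frame: x ahead of the robot, y to its left, z up, the work surface at z = 0. Lengths are in m, angles in rad, forces in N, time in s.
With the tool pointing down it reaches from about 0.25 to 0.725 m from the base axis. Payload 4 kg.
Tool frame: the origin (TCP) lies midway between the tips of the shut fingers; the grasp point (between the pads) lies 19 mm behind it; y points along the fingers, x is the direction in which the jaws open and shut, and the axes are right-handed (so a half turn about y gives the same grasp; the last joint's range is limited). The gripper opens to 85 mm and grips with 20 to 120 N. Pads are 22 mm wide; open, the fingers measure 114 mm over their backs; the gripper's body (76 mm by 85 mm) begins 54 mm behind the grasp point. The pads swing forward as they close: fully open they stand 13 mm farther back than shut.
Start: joints at [-1.263, 0.241, 0.005, 1.335, 0, 1.571], TCP at [0.151, -0.477, 0.231] pointing down, gripper open.
Joint ranges: [-2.72, 2.72], [-1.05, 1.87], [-1.09, 1.28], [-1.99, 2.15], [-1.42, 1.44], [-3.14, 3.14]. Speed limits (rad/s): [2.79, 2.79, 3.14, 3.14, 3.14, 3.14].

## Interface

Orientations are given as a unit quaternion [x, y, z, w].
In Python, from workcell import bot gives the robot as it stands. The module is installed in compiled form; this text tells all that it offers.
- The arm moves only by the shell command python3 -m inch 'ROWS'. ROWS is text: rows parted by semicolons, each of 7 numbers parted by spaces: the turn, a rotation vector about the tool's x, y, z in degrees, then the shift along the tool's x, y, z in mm, then the closure, from 0 (fully open) to 1 (shut). In form: ax ay az dx dy dz fingers; .... A call has 1 to 12 rows; each row shifts and turns the commanded pose from where the row before left it, along the tool's axes as they then stand; what a row does not reach is not made up. A row lasts 1/8 s, in which the tool goes at most 62.5 mm and 10.7 degrees, less where a joint would pass 70% of its speed; a pose out of reach is approached as far as the arm can. A call with a gripper value outside its range is refused whole. The fingers move at their own pace and stop on an object; the grip force is fixed at half the most. Time passes only in rows, so rows that do not move let the fingers close. It gives the time, the measured TCP pose, the force and the opening at its end, in the units of the state.
- bot.get_obs(): the state, without advancing time (a new reading comes with each control period).
- bot.camera(name): name is "side" or "top"; returns a dict with "color" (384x512x3 uint8, blue, green, red), "fx", "fy", "cx", "cy" (pixels), "extrinsics" (4x4, takes a point from world to camera coordinates). Camera axes: x right, y up, looking along -z (the intrinsics and any distortion apply to the point x, -y, -z); pixel columns grow to the right and rows downward; lengths in m; the calibration is good to about 2 mm. A picture is of the moment at which its call begins. There is no depth.
- bot.job_done(): hands the job in, once; it reports no verdict.
Trained networks look in the newest picture that a camera, given by its name, has taken for a name from the list of things; names that differ only in an ending like _2 or _b are one class to them, and where a whole thing is asked for, a point or a joint stands for the part that bears it (a point fixed in the world has none). Each returns a list of dicts, best first, with "conf" (0 to 1); they miss things now and then, are a little off and sometimes report something else, mostly with a low value. They report only what shows in the picture. A call takes as long as a camera call.
- bot.look_for(name, camera): "extent" ([left, top, right, bottom] in pixels, round what is visible of it).
- bot.cut_out(name, camera): "region" (384x512 bool, what is visible of it) and "extent" ([left, top, right, bottom] in pixels, round what is visible of it).
- bot.spot_point(name, camera): "point" ([column, row] in pixels: a listed point, or the origin of a listed thing).
The state is a dict: "clock": time; "joint_pos": joint angles; "joint_vel": joint speeds; "tau": joint torques, N m; "eef_pos": TCP position; "tool_rot": TCP orientation; "ft_force": force on the tool from outside, world axes, zero at the start; "ft_torque": the same for the moment, N m; "grip_width": finger opening in m.
Only numpy, scipy, OpenCV 4.12 (cv2) and the standard library are available. Lean on these libraries where they do the work, as an engineer would, in place of code of your own. Each camera call takes 0.05 s, during which the arm holds its last target.

## Working session

There is one attempt and no reset: what is moved stays moved. The work goes in short steps, Python scripts to look and compute and a shell command to move; the robot and the scene stay as the last step left them, time stands still between calls to the robot, and variables do not carry over. Pictures are saved under pics/ and viewed, and the job is handed in when it is done.

```bash
mkdir -p pics; cat > h.py <<'E'
import numpy as np, cv2
from workcell import bot
def snap(cam,name):
    c=bot.camera(cam); cv2.imwrite(f'pics/{name}.png',c['color']); return c
def proj(c,P):
    P=np.atleast_2d(P); q=(c['extrinsics']@np.c_[P,np.ones(len(P))].T).T
    return np.c_[c['cx']+c['fx']*q[:,0]/-q[:,2], c['cy']+c['fy']*(-q[:,1])/-q[:,2]]
def ray(c,uv,z):
    E=c['extrinsics'];R=E[:3,:3];o=-R.T@E[:3,3]
    d=R.T@np.array([(uv[0]-c['cx'])/c['fx'],-(uv[1]-c['cy'])/c['fy'],-1.])
    return o+d*(z-o[2])/d[2]
E
python3 - <<'E'
from h import *
o=bot.get_obs();print({k:np.round(v,3) for k,v in o.items()})
for cam in['top','side']:
    c=snap(cam,cam+'0');print(cam,c['fx'],c['cx'],c['cy'],c.keys(),np.round(c['extrinsics'],3).tolist())
    for n in ['paper_clamp','lever_ball','press_foot','kraft_sheets','mustard_bottle','brown_bottle','mayo_bottle','kitchen_timer','salt_shaker','tape_roll']:
        z={'lever_ball':.224,'press_foot':.053}.get(n,0)
        for r in bot.spot_point(n,cam)[:2]: print(n,np.round(r['point'],1),round(r['conf'],2),np.round(ray(c,r['point'],z),3))
E
```

```text
{'clock': np.float64(0.0), 'joint_pos': array([-1.263,  0.241,  0.004,  1.335, -0.   ,  1.571]), 'joint_vel': array([ 0.001, -0.   , -0.   , -0.001,  0.001, -0.001]), 'tau': array([ 1.0000e-03, -3.7232e+01,  2.5241e+01,  1.7000e-02,  0.0000e+00,
        0.0000e+00]), 'eef_pos': array([ 0.151, -0.476,  0.23 ]), 'tool_rot': array([-0.57 ,  0.418, -0.417,  0.571]), 'ft_force': array([-0.552,  0.249, -0.219]), 'ft_torque': array([-0.017,  0.003,  0.03 ]), 'grip_width': np.float64(0.085)}
top 475.76068033867097 265.3743962915257 191.2761593016152 dict_keys(['color', 'fx', 'fy', 'cx', 'cy', 'extrinsics']) [[-0.022, -1.0, 0.005, 0.025], [0.991, -0.022, 0.133, -0.574], [-0.133, 0.008, 0.991, -1.56], [0.0, 0.0, 0.0, 1.0]]
paper_clamp [215.1 200.3] 0.69 [0.552 0.185 0.   ]
lever_ball [228.6 187.6] 0.62 [0.563 0.122 0.224]
lever_ball [357.9 175.5] 0.16 [ 0.591 -0.264  0.224]
kraft_sheets [249.2 191.3] 0.75 [0.581 0.067 0.   ]
kraft_sheets [295.8 133.9] 0.36 [ 0.78  -0.099  0.   ]
mustard_bottle [296.4 133.2] 0.85 [ 0.782 -0.101  0.   ]
brown_bottle [359.5 173.6] 0.98 [ 0.634 -0.316  0.   ]
mayo
[... 270 characters left out ...]
ct_keys(['color', 'fx', 'fy', 'cx', 'cy', 'extrinsics']) [[-0.829, -0.559, -0.007, 0.487], [0.255, -0.389, 0.885, -0.256], [-0.498, 0.732, 0.465, -1.174], [0.0, 0.0, 0.0, 1.0]]
paper_clamp [231.3 243.3] 0.64 [0.551 0.18  0.   ]
lever_ball [237.6 178.5] 0.64 [0.563 0.116 0.224]
press_foot [235.3 226.6] 0.48 [0.553 0.151 0.053]
kraft_sheets [240.1 227.4] 0.75 [0.584 0.081 0.   ]
mustard_bottle [226.3 195. ] 0.96 [ 0.784 -0.095  0.   ]
brown_bottle [279.7 185.5] 0.84 [ 0.635 -0.302  0.   ]
mayo_bottle [258.4 182.9] 0.72 [ 0.731 -0.271  0.   ]
kitchen_timer [331.4 199.9] 0.6 [ 0.383 -0.305  0.   ]
salt_shaker [234.  303.4] 0.67 [0.372 0.408 0.   ]
tape_roll [203.9 276. ] 0.78 [0.519 0.366 0.   ]
```

View pics/top0.png

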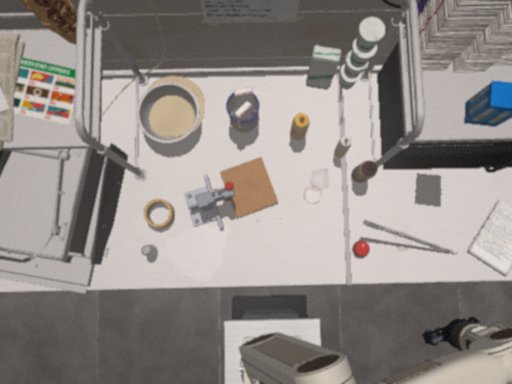

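View pics/side0.png

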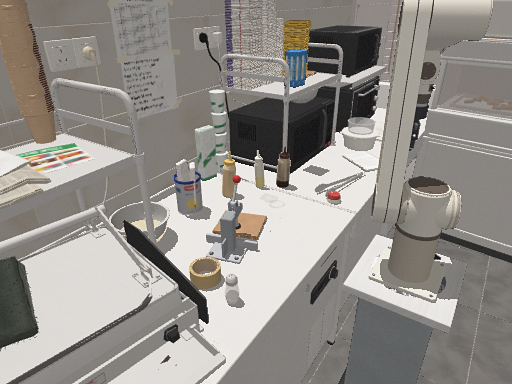

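```bash
python3 - <<'E'
from h import *
c=snap('top','t1')
cv2.imwrite('pics/t1z.png',cv2.resize(c['color'][130:260,160:320],None,fx=5,fy=5,interpolation=cv2.INTER_CUBIC)[:600])
s=snap('side','s1')
cv2.imwrite('pics/s1z.png',cv2.resize(s['color'][150:280,160:320],None,fx=5,fy=5,interpolation=cv2.INTER_CUBIC)[:600])
for n,cc,cam in(('top',c,'top'),('side',s,'side')):
  r=bot.cut_out('kraft_sheets',cam)[0]; m=r['region'].astype(np.uint8)
  cs=max(cv2.findContours(m,0,2)[0],key=cv2.contourArea)
  h=cv2.approxPolyDP(cv2.convexHull(cs),4,True)[:,0]
  print(cam,r['conf'],[(p.tolist(),np.round(ray(cc,p,.014)[:2],3).tolist()) for p in h])
E
```

```text
top 0.8 [([261, 159], [0.69, 0.024]), ([277, 202], [0.54, -0.027]), ([237, 216], [0.495, 0.11]), ([221, 172], [0.648, 0.162])]
side 0.64 [([240, 213], [0.632, 0.015]), ([265, 217], [0.534, -0.014]), ([255, 239], [0.485, 0.129]), ([236, 235], [0.555, 0.146])]
```

View pics/t1z.png

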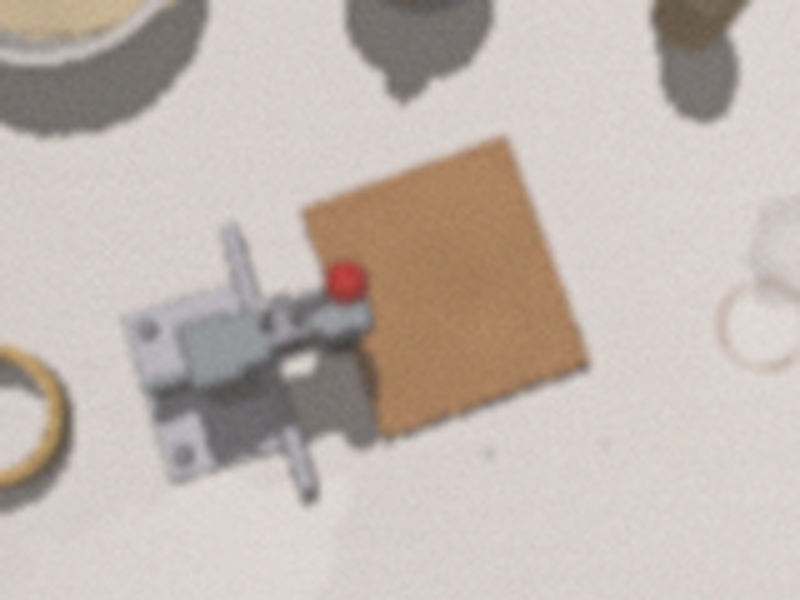

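View pics/s1z.png

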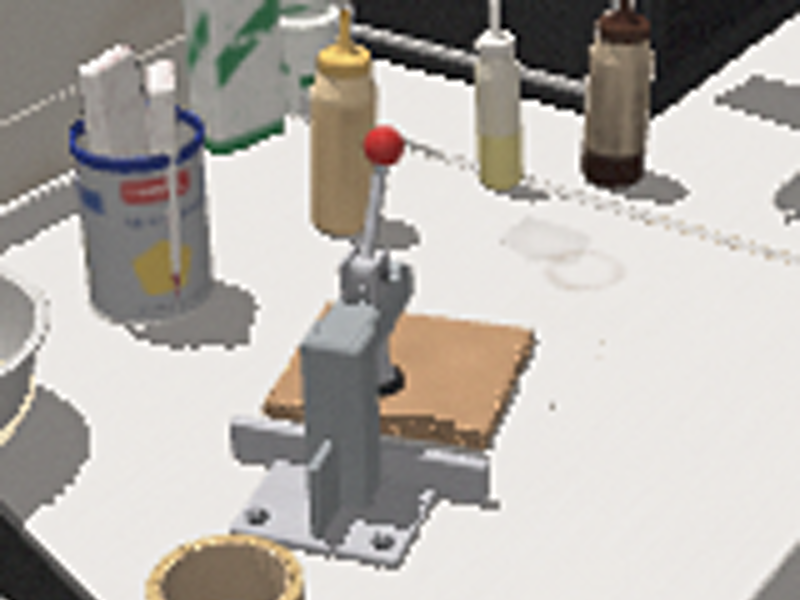

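```bash
python3 - <<'E'
from h import *
from scipy.optimize import least_squares
c=bot.camera('top');s=bot.camera('side')
T=lambda x,y:(160+x/5,130+y/5); S=lambda x,y:(160+x/5,150+y/5)
a=ray(c,T(242,222),.032);b=ray(c,T(319,490),.032)
print('stop ends',a,b,np.linalg.norm(a-b))
k=[ray(c,T(*p),.014) for p in[(303,210),(508,137),(590,367),(388,438)]]
print('pile',np.round(k,3).tolist(), [round(float(np.linalg.norm(k[i]-k[(i+1)%4])),3) for i in range(4)])
bt=bot.spot_point('lever_ball','top')[0]['point'];bs=bot.spot_point('lever_ball','side')[0]['point'];fs=bot.spot_point('press_foot','side')[0]['point']
pts=[((0,-.095,.032),T(242,222),c),((0,.095,.032),T(319,490),c),((-.064,0,.224),T(346,281),c),((-.064,0,.224),S(384,146),s),((-.045,0,.053),fs,s)]
print(bt,bs,fs,T(346,281),S(384,146))
def W(p,q):
    x,y,t=p;return np.array([x+np.cos(t)*q[0]-np.sin(t)*q[1],y+np.sin(t)*q[0]+np.cos(t)*q[1],q[2]])
# sign of y: determine from both
for t0,sg in((1.85,1),(1.85,-1)):
    f=lambda p:np.concatenate([proj(cc,W(p,(q[0],sg*q[1],q[2])))[0]-uv for q,uv,cc in pts])
    r=least_squares(f,[.55,.18,t0],loss='soft_l1');print(sg,r.x,np.round(f(r.x),1))
    if r.cost<50: P=r.x
def Wk(p,q): return W(p,q)
kp=[T(303,210),T(508,137),T(590,367),T(388,438)]
qs=[(.075,-.085,.014),(-.075,-.085,.014),(-.075,.085,.014),(.075,.085,.014)]
for sg in(1,-1):
    f=lambda p:np.concatenate([proj(c,W(p,(q[0],sg*q[1],q[2])))[0]-uv for q,uv in zip(qs,kp)])
    r=least_squares(f,[.58,.07,1.85]);print('pile',sg,r.x,np.round(f(r.x),1))
    if r.cost<30:K=r.x
d=K[:2]-P[:2];t=P[2];print('pile in clamp',d@[np.cos(t),np.sin(t)],d@[-np.sin(t),np.cos(t)],K[2]-t)
E
```

```text
stop ends [0.63707008 0.20361653 0.032     ] [0.45456934 0.1534414  0.032     ] 0.189272462323979
pile [[0.648, 0.164, 0.014], [0.696, 0.022, 0.014], [0.535, -0.03, 0.014], [0.49, 0.108, 0.014]] [0.15, 0.169, 0.145, 0.168]
[226.8, 186.8] [237.2, 176.8] [235.6, 223.1] (229.2, 186.2) (236.8, 179.2)
1 [0.5475504  0.18007597 1.85359388] [-0.9 -0.5 -0.  -0.5  0.6  0.5 -0.1 -0.6  0.5  1.1]
-1 [0.58385979 0.17889982 1.27217789] [ -0.7  42.4   0.  -64.8   0.9   0.6   0.2  -0.7  -1.7   0.1]
pile 1 [0.59204839 0.06588238 1.89616357] [-0.1 -0.3  0.  -0.3  0.6 -0.1 -0.6  0.7]
pile -1 [ 0.59308726  0.06550398 -1.1937565 ] [ 39.5 -15.7 -41.8  15.5 -39.2  15.1  41.9 -16.2]
pile in clamp -0.12207451480627611 -0.01086552930123859 0.042569686047564614
```

```bash
cat >> h.py <<'E'
from scipy.spatial.transform import Rotation as Rn
PX=np.array([.5476,.180,1.8536])
def cl2w(q):
    x,y,t=PX;return np.array([x+np.cos(t)*q[0]-np.sin(t)*q[1],y+np.sin(t)*q[0]+np.cos(t)*q[1],q[2]])
def plan(q,yaw=None):
    """relative move to clamp-frame point q, tool down, tool x along clamp y (sign nearest)"""
    o=bot.get_obs();R=Rn.from_quat(o['tool_rot']);p=o['eef_pos'];t=PX[2]
    ex=np.array([-np.sin(t),np.cos(t),0]);best=None
    for s in(1,-1):
        x=ex*s;y=np.array([0,0,-1.]);G=Rn.from_matrix(np.c_[x,y,np.cross(x,y)])
        rv=np.degrees((R.inv()*G).as_rotvec());print('sign',s,'turn deg tool',rv.round(1))
    g=cl2w(q);print('goal',g.round(4),'now',p.round(4),'clampframe now',w2cl(p).round(4));print('shift tool now mm',(R.inv().apply(g-p)*1e3).round(1))
    print('tool axes',R.as_matrix().round(3).tolist(),'force',o['ft_force'].round(2),'j',o['joint_pos'].round(2),'t',o['clock'])
def w2cl(p):
    x,y,t=PX;d=np.array(p[:2])-[x,y];return np.array([d@[np.cos(t),np.sin(t)],d@[-np.sin(t),np.cos(t)],p[2]])
E
python3 -c "
from h import *
plan((-.235,-.011,.22))"
```

```text
sign 1 turn deg tool [ 0.  91.4  0. ]
sign -1 turn deg tool [  0.  -88.6  -0. ]
goal [ 0.6237 -0.0426  0.22  ] now [ 0.1515 -0.4765  0.2313] clampframe now [-0.5199  0.5636  0.2313]
shift tool now mm [-270.5   11.3  581.5]
tool axes [[0.303, -0.0, 0.953], [-0.953, 0.0, 0.303], [-0.0, -1.0, -0.0]] force [ 1.23 -0.98  0.05] j [-1.26  0.24  0.01  1.34 -0.    1.57] t 1.55
```

```bash
python3 -m inch '0 0 0 -22.5 1 48.5 0;0 0 0 -22.5 1 48.5 0;0 0 0 -22.5 1 48.5 0;0 0 0 -22.5 1 48.5 0;0 0 0 -22.5 1 48.5 0;0 0 0 -22.5 1 48.5 0;0 0 0 -22.5 1 48.5 0;0 0 0 -22.5 1 48.5 0;0 0 0 -22.5 1 48.5 0;0 0 0 -22.5 1 48.5 0;0 0 0 -22.5 1 48.5 0;0 0 0 -22.5 1 48.5 0'
python3 -c "
from h import *
plan((-.235,-.011,.22))"
```

```text
clock: 3.05
eef_pos: [0.6256, -0.0415, 0.2193]
tool_rot: [-0.571, 0.417, -0.418, 0.571]
ft_force: [1.0, 0.0, 0.9]
grip_width: 0.0858
sign 1 turn deg tool [-0.  91.4  0. ]
sign -1 turn deg tool [  0.  -88.6   0. ]
goal [ 0.6237 -0.0426  0.22  ] now [ 0.6256 -0.0415  0.2193] clampframe now [-0.2345 -0.013   0.2193]
shift tool now mm [ 0.5 -0.7 -2.1]
tool axes [[0.303, 0.0, 0.953], [-0.953, -0.0, 0.303], [0.0, -1.0, 0.0]] force [1.04 0.04 0.92] j [-0.07  0.5   0.36  1.43 -0.    2.77] t 3.05
```

```bash
python3 -m inch '0 -9.8 0 0 0 0 0;0 -9.8 0 0 0 0 0;0 -9.8 0 0 0 0 0;0 -9.8 0 0 0 0 0;0 -9.8 0 0 0 0 0;0 -9.8 0 0 0 0 0;0 -9.8 0 0 0 0 0;0 -9.8 0 0 0 0 0;0 -9.8 0 0 0 0 0;0 0 0 0 0 0 0;0 0 0 0 0 0 0'
python3 -c "
from h import *
plan((-.235,-.011,.03))"
```

```text
clock: 4.42
eef_pos: [0.6243, -0.0429, 0.2192]
tool_rot: [-0.7, -0.097, 0.097, 0.701]
ft_force: [-0.2, 0.0, 0.2]
grip_width: 0.085
sign 1 turn deg tool [  0.  179.5  -0. ]
sign -1 turn deg tool [-0.  -0.5 -0. ]
goal [ 0.6237 -0.0426  0.03  ] now [ 0.6243 -0.0429  0.2192] clampframe now [-0.2354 -0.0115  0.2192]
shift tool now mm [ -0.5 189.2   0.4]
tool axes [[0.963, -0.0, -0.271], [0.271, 0.0, 0.963], [-0.0, -1.0, 0.0]] force [-0.24  0.01  0.18] j [-0.07  0.5   0.36  1.43  0.    1.23] t 4.425
```

```bash
python3 -m inch '0 -0.5 0 0 40 0 0;0 0 0 0 40 0 0;0 0 0 0 40 0 0;0 0 0 0 40 0 0;0 0 0 0 30 0 0;0 0 0 0 0 0 0'
python3 -c "
from h import *
plan((-.208,-.011,-.007))
c=snap('top','t2');s=snap('side','s2')
a=cv2.resize(c['color'][110:250,180:340],None,fx=2.5,fy=2.5,interpolation=3);b=cv2.resize(s['color'][110:250,180:340],None,fx=2.5,fy=2.5,interpolation=3)
cv2.imwrite('pics/m2.png',np.hstack([a,b]))"
```

```text
clock: 5.18
eef_pos: [0.6216, -0.0427, 0.0263]
tool_rot: [-0.7, -0.098, 0.102, 0.7]
ft_force: [-0.1, 1.0, 0.1]
grip_width: 0.0857
sign 1 turn deg tool [  -0.6 -179.9    0.2]
sign -1 turn deg tool [-0.1  0.1 -0.4]
goal [ 0.6162 -0.0167 -0.007 ] now [ 0.6216 -0.0427  0.0263] clampframe now [-0.2345 -0.009   0.0263]
shift tool now mm [ 2.3 33.4 26.4]
tool axes [[0.96, -0.007, -0.28], [0.28, 0.0, 0.96], [-0.006, -1.0, 0.002]] force [-0.1   1.    0.11] j [-0.07  0.64  0.06  1.   -0.    1.22] t 5.175
```

View pics/m2.png

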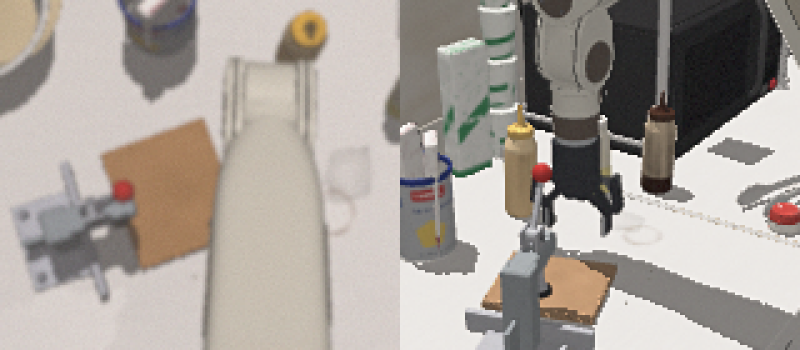

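```bash
python3 -m inch '0 0 0 0 14 0 0;0 0 0 0 10 0 0;0 0 0 0 3 0 0;0 0 0 0 3 0 0;0 0 0 0 0 0 0;0 0 0 0 0 0 0'
python3 -c "
from h import *
plan((-.208,-.011,-.007))"
```

```text
clock: 6.02
eef_pos: [0.6246, -0.0429, -0.0004]
tool_rot: [0.7, 0.101, -0.1, -0.7]
ft_force: [0.2, 0.1, -0.1]
grip_width: 0.0855
sign 1 turn deg tool [   0.  -179.9   -0. ]
sign -1 turn deg tool [0.  0.1 0. ]
goal [ 0.6162 -0.0167 -0.007 ] now [ 6.246e-01 -4.290e-02 -4.000e-04] clampframe now [-0.2355 -0.0117 -0.0004]
shift tool now mm [-0.6  6.6 27.5]
tool axes [[0.96, 0.0, -0.281], [0.281, -0.0, 0.96], [0.0, -1.0, -0.0]] force [ 0.16  0.14 -0.12] j [-0.07  0.67  0.04  0.94  0.    1.22] t 6.025
```

```bash
python3 -m inch '0 0 0 0 3 0 0;0 0 0 0 3 0 0;0 0 0 0 0 0 0;0 0 0 0 0 0 0'; python3 -m inch '0 0 0 0 0 5 0;0 0 0 0 0 5 0;0 0 0 0 0 5 0;0 0 0 0 0 5 0;0 0 0 0 0 3 0;0 0 0 0 0 3 0;0 0 0 0 0 3 0;0 0 0 0 0 3 0;0 0 0 0 0 3 0;0 0 0 0 0 0 0'
python3 -c "
from h import *
plan((-.162,-.011,-.006))
c=snap('top','t3');s=snap('side','s3')
a=cv2.resize(c['color'][110:250,180:340],None,fx=2.5,fy=2.5,interpolation=3);b=cv2.resize(s['color'][170:260,200:300],None,fx=4,fy=3.9,interpolation=3)
cv2.imwrite('pics/m3.png',np.hstack([a[:350],b[:350]]))"
```

```text
clock: 6.52
eef_pos: [0.6243, -0.0428, -0.0067]
tool_rot: [-0.7, -0.1, 0.1, 0.7]
ft_force: [0.5, 0.1, -0.3]
grip_width: 0.0853
clock: 7.78
eef_pos: [0.6142, -0.0093, -0.0067]
tool_rot: [0.7, 0.1, -0.101, -0.7]
ft_force: [-0.3, -1.7, 0.3]
grip_width: 0.0852
sign 1 turn deg tool [  -0.  -179.9    0. ]
sign -1 turn deg tool [-0.   0.1 -0. ]
goal [ 0.6034  0.0275 -0.006 ] now [ 0.6142 -0.0093 -0.0067] clampframe now [-0.2003 -0.0111 -0.0067]
shift tool now mm [-0.  -0.7 38.3]
tool axes [[0.96, -0.001, -0.281], [0.281, -0.0, 0.96], [-0.001, -1.0, 0.0]] force [-0.25 -1.71  0.33] j [-0.02  0.65 -0.01  0.91 -0.    1.27] t 7.775
```

View pics/m3.png

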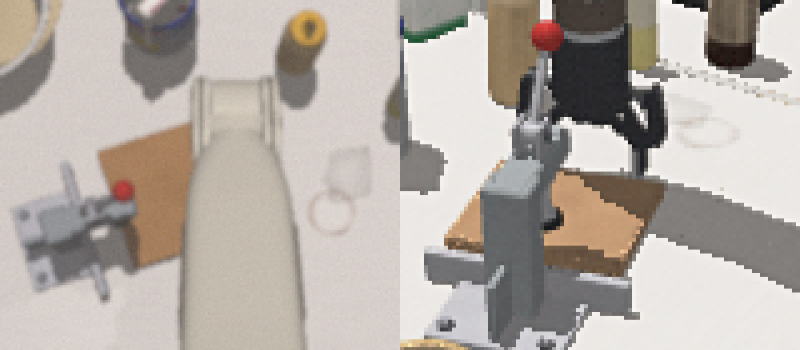

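```bash
python3 -m inch '0 0 0 0 0 3 0;0 0 0 0 0 3 0;0 0 0 0 0 3 0;0 0 0 0 0 3 0;0 0 0 0 0 3 0;0 0 0 0 0 3 0;0 0 0 0 0 3 0;0 0 0 0 0 3 0;0 0 0 0 0 3 0;0 0 0 0 0 3 0;0 0 0 0 0 0 0'
python3 -m inch '0 0 0 0 0 2 0;0 0 0 0 0 2 0;0 0 0 0 0 0 0'
python3 -m inch '0 0 0 0 0 1 0;0 0 0 0 0 1 0;0 0 0 0 0 0 0'
python3 -c "
from h import *
plan((-.162,-.011,-.006))
c=snap('top','t4');s=snap('side','s4')
a=cv2.resize(c['color'][110:250,180:340],None,fx=2.5,fy=2.5,interpolation=3);b=cv2.resize(s['color'][170:260,200:300],None,fx=4,fy=3.9,interpolation=3)
cv2.imwrite('pics/m4.png',np.hstack([a[:350],b[:350]]))"
```

```text
clock: 9.25
eef_pos: [0.6059, 0.0201, -0.0067]
tool_rot: [-0.7, -0.101, 0.101, 0.7]
ft_force: [0.6, -2.4, -0.0]
grip_width: 0.0853
clock: 9.62
eef_pos: [0.6048, 0.0236, -0.0067]
tool_rot: [-0.7, -0.1, 0.101, 0.7]
ft_force: [1.3, -3.1, -1.3]
grip_width: 0.0853
clock: 10.0
eef_pos: [0.6043, 0.0253, -0.0067]
tool_rot: [-0.7, -0.1, 0.1, 0.7]
ft_force: [0.2, -2.7, -0.2]
grip_width: 0.0853
sign 1 turn deg tool [  -0.  -179.9    0. ]
sign -1 turn deg tool [-0.   0.1 -0. ]
goal [ 0.6034  0.0275 -0.006 ] now [ 0.6043  0.0253 -0.0067] clampframe now [-0.1643 -0.0113 -0.0067]
shift tool now mm [-0.3 -0.7  2.3]
tool axes [[0.96, -0.0, -0.281], [0.281, 0.0, 0.96], [-0.0, -1.0, 0.0]] force [ 0.16 -2.74 -0.18] j [ 0.04  0.64 -0.04  0.9   0.    1.33] t 10.0
```

View pics/m4.png

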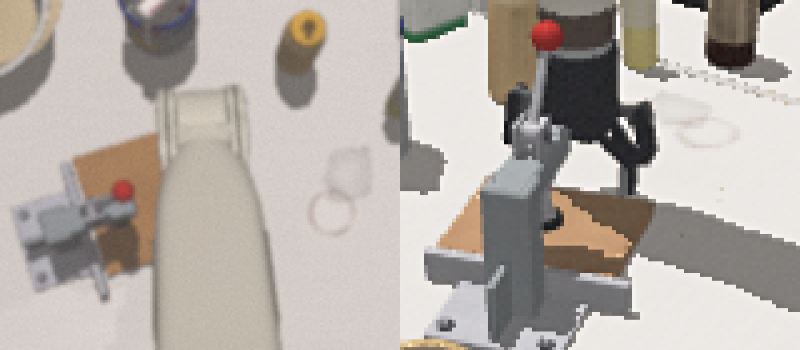

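```bash
for i in 1; do :; done; python3 -m inch '0 0 0 0 0 1 0;0 0 0 0 0 0 0'; python3 -m inch '0 0 0 0 0 1 0;0 0 0 0 0 0 0'; python3 -m inch '0 0 0 0 0 1 0;0 0 0 0 0 0 0';python3 -m inch '0 0 0 0 0 1 0;0 0 0 0 0 0 0'
```

```text
clock: 10.35
eef_pos: [0.6041, 0.0263, -0.0067]
tool_rot: [-0.7, -0.1, 0.1, 0.7]
ft_force: [0.5, -3.8, -0.6]
grip_width: 0.0857
clock: 10.6
eef_pos: [0.6038, 0.0273, -0.0067]
tool_rot: [-0.7, -0.1, 0.101, 0.7]
ft_force: [-0.3, -3.0, -0.2]
grip_width: 0.0855
clock: 10.85
eef_pos: [0.6035, 0.0283, -0.0067]
tool_rot: [-0.7, -0.1, 0.1, 0.7]
ft_force: [0.9, -3.4, -0.1]
grip_width: 0.0855
clock: 11.1
eef_pos: [0.6032, 0.0292, -0.0067]
tool_rot: [-0.7, -0.1, 0.1, 0.7]
ft_force: [1.2, -3.4, 0.1]
grip_width: 0.0855
```

```bash
python3 -m inch '0 0 0 0 0 1 0;0 0 0 0 0 1 0;0 0 0 0 0 0 0'; python3 -m inch '0 0 0 0 0 1 0;0 0 0 0 0 1 0;0 0 0 0 0 0 0'; python3 -m inch '0 0 0 0 0 1 0;0 0 0 0 0 0 0';python3 -m inch '0 0 0 0 0 1 0;0 0 0 0 0 0 0'
```

```text
clock: 11.48
eef_pos: [0.6027, 0.0311, -0.0067]
tool_rot: [0.7, 0.1, -0.1, -0.7]
ft_force: [0.4, -2.8, -0.5]
grip_width: 0.0853
clock: 11.85
eef_pos: [0.6027, 0.0312, -0.0066]
tool_rot: [0.701, 0.1, -0.1, -0.699]
ft_force: [1.1, -7.7, -0.6]
grip_width: 0.0854
clock: 12.1
eef_pos: [0.6027, 0.0312, -0.0066]
tool_rot: [0.702, 0.1, -0.1, -0.698]
ft_force: [2.5, -10.3, -1.5]
grip_width: 0.0854
clock: 12.35
eef_pos: [0.6027, 0.0312, -0.0066]
tool_rot: [0.703, 0.1, -0.099, -0.697]
ft_force: [3.1, -11.7, -1.7]
grip_width: 0.0854
```

```bash
python3 -m inch '0 0 0 0 0 -4 0;0 0 0 0 0 -10 0;0 0 0 0 0 -20 0;0 0 0 0 0 -25 0;0 0 0 0 -40 0 0;0 0 0 0 -45 0 1;0 0 0 0 -45 0 1;0 0 0 0 -45 0 1;0 0 0 0 -35 0 1;0 0 0 0 0 0 1;0 0 0 0 0 0 1'
python3 -c "
from h import *
plan((-.098,0,.212))
c=snap('top','t5');s=snap('side','s5')
a=cv2.resize(c['color'][110:250,180:340],None,fx=2.5,fy=2.5,interpolation=3);b=cv2.resize(s['color'][160:250,200:300],None,fx=4,fy=3.9,interpolation=3)
cv2.imwrite('pics/m5.png',np.hstack([a[:350],b[:350]]))
for cam,cc in(('top',c),('side',s)):
  for n,z in(('kraft_sheets',0),('lever_ball',.224)):
    for r in bot.spot_point(n,cam)[:1]: print(cam,n,r['conf'],r['point'],w2cl(ray(cc,r['point'],z)).round(3))
"
```

```text
clock: 13.72
eef_pos: [0.6178, -0.0222, 0.2026]
tool_rot: [-0.7, -0.1, 0.101, 0.7]
ft_force: [-0.8, 0.4, -0.6]
grip_width: -0.0003
sign 1 turn deg tool [-1.000e-01 -1.799e+02  1.000e-01]
sign -1 turn deg tool [-0.   0.1 -0.1]
goal [0.5749 0.0859 0.212 ] now [ 0.6178 -0.0222  0.2026] clampframe now [-0.2138 -0.011   0.2026]
shift tool now mm [-10.8  -9.3 115.8]
tool axes [[0.96, -0.001, -0.281], [0.281, 0.0, 0.96], [-0.001, -1.0, 0.001]] force [-0.76  0.43 -0.63] j [-0.04  0.49  0.3   1.38  0.    1.25] t 13.725
top kraft_sheets 0.62 [235.6, 189.6] [-0.075 -0.02   0.   ]
top lever_ball 0.49 [229.0, 187.0] [-0.061  0.     0.224]
side kraft_sheets 0.73 [258.9, 184.4] [-0.47  -0.044  0.   ]
side lever_ball 0.58 [238.9, 178.6] [-0.066  0.007  0.224]
```

View pics/m5.png

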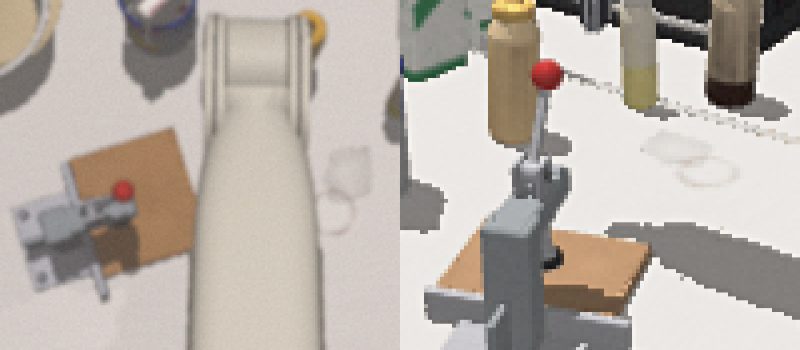

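```bash
python3 -m inch '0 0 0 -11 -11 30 1;0 0 0 0 0 40 1;0 0 0 0 0 30 1;0 0 0 0 0 10 1;0 0 0 0 0 0 1'
python3 -m inch '0 0 0 0 0 6 1;0 0 0 0 0 6 1;0 0 0 0 0 6 1;0 0 0 0 0 0 1'
python3 -c "
from h import *
plan((-.035,0,.212))
s=snap('side','s6')
b=cv2.resize(s['color'][140:250,190:310],None,fx=5,fy=5,interpolation=3)
cv2.imwrite('pics/m6.png',b)"
```

```text
clock: 14.65
eef_pos: [0.5766, 0.0809, 0.2141]
tool_rot: [0.7, 0.101, -0.101, -0.7]
ft_force: [-0.2, 0.3, 0.4]
grip_width: -0.0001
clock: 15.15
eef_pos: [0.5718, 0.0971, 0.2144]
tool_rot: [0.701, 0.1, -0.1, -0.699]
ft_force: [2.0, -4.1, -0.1]
grip_width: 0.0002
sign 1 turn deg tool [   0.  -179.9   -0.2]
sign -1 turn deg tool [0.1 0.1 0. ]
goal [0.5574 0.1464 0.212 ] now [0.5718 0.0971 0.2144] clampframe now [-8.640e-02 -2.000e-04  2.144e-01]
shift tool now mm [-0.1  2.3 51.4]
tool axes [[0.96, 0.001, -0.281], [0.281, -0.002, 0.96], [0.0, -1.0, -0.002]] force [ 1.96 -4.06 -0.1 ] j [ 0.17  0.41  0.2   1.36 -0.    1.46] t 15.15
```

View pics/m6.png

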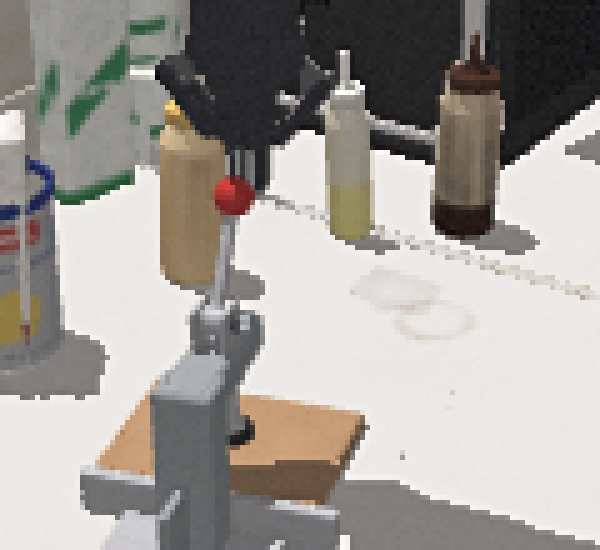

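```bash
python3 -m inch '0 0 0 0 0 6 1;0 0 0 0 0 6 1;0 0 0 0 0 6 1;0 0 0 0 0 6 1;0 0 0 0 0 6 1;0 0 0 0 0 6 1;0 0 0 0 0 6 1;0 0 0 0 0 6 1;0 0 0 0 0 4 1;0 0 0 0 0 0 1;0 0 0 0 0 0 1'
python3 -c "
from h import *
plan((-.035,0,.212))
s=snap('side','s7')
b=cv2.resize(s['color'][140:250,190:310],None,fx=5,fy=5,interpolation=3)
cv2.imwrite('pics/m7.png',b)"
```

```text
clock: 16.58
eef_pos: [0.5569, 0.1479, 0.2143]
tool_rot: [0.7, 0.1, -0.1, -0.7]
ft_force: [0.2, -0.1, -0.1]
grip_width: 0.0002
sign 1 turn deg tool [  -0.  -179.9    0. ]
sign -1 turn deg tool [-0.   0.1 -0. ]
goal [0.5574 0.1464 0.212 ] now [0.5569 0.1479 0.2143] clampframe now [-0.0335 -0.      0.2143]
shift tool now mm [-0.   2.3 -1.5]
tool axes [[0.96, -0.0, -0.281], [0.281, -0.0, 0.96], [-0.0, -1.0, 0.0]] force [ 0.18 -0.14 -0.12] j [0.26 0.4  0.18 1.36 0.   1.55] t 16.575
```

View pics/m7.png

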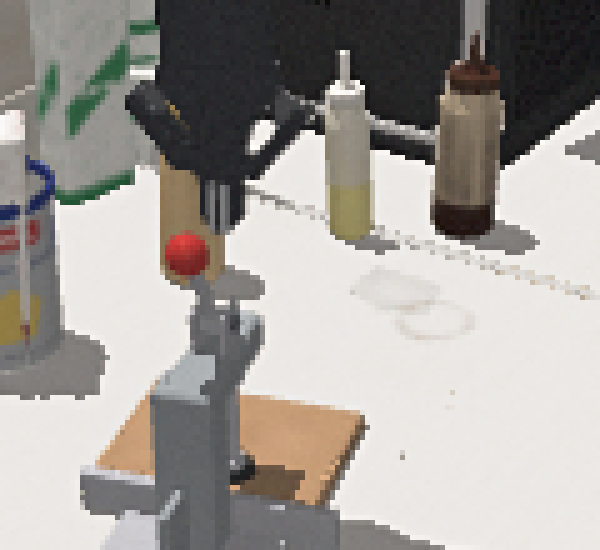

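The lever snapped over: the ball is now at zoom (187,255) and the foot is down on the pile. I'll retract and check.

```bash
python3 -m inch '0 0 0 0 -10 -20 1;0 0 0 0 -10 -40 1;0 0 0 0 0 -50 1;0 0 0 0 0 -50 1;0 0 0 0 0 -30 1;0 0 0 0 0 0 1;0 0 0 0 0 0 1'
python3 -c "
from h import *
from scipy.optimize import least_squares
c=snap('top','t8');s=snap('side','s8')
print(bot.get_obs()['eef_pos'],bot.get_obs()['ft_force'],bot.get_obs()['clock'])
a=cv2.resize(c['color'][110:250,180:340],None,fx=2.5,fy=2.5,interpolation=3);b=cv2.resize(s['color'][160:250,200:300],None,fx=4,fy=3.9,interpolation=3)
cv2.imwrite('pics/m8.png',np.hstack([a[:350],b[:350]]))
for n in('lever_ball','press_foot','kraft_sheets','mustard_bottle','brown_bottle','mayo_bottle','kitchen_timer','salt_shaker','tape_roll'):
  for cam,cc in(('top',c),('side',s)):
    z={'lever_ball':.224,'press_foot':.022}.get(n,0)
    for r in bot.spot_point(n,cam)[:1]: q=ray(cc,r['point'],z);print(cam,n,round(r['conf'],2),q.round(3),w2cl(q).round(3))
"
```

```text
clock: 17.5
eef_pos: [0.6103, -0.035, 0.2347]
tool_rot: [-0.7, -0.1, 0.1, 0.7]
ft_force: [-0.1, -0.1, 1.0]
grip_width: -0.0001
[ 0.61024317 -0.03385184  0.23465254] [0.29068513 0.446692   0.01499277] 17.6
top lever_ball 0.45 [0.545 0.205 0.224] [ 0.025 -0.004  0.224]
side lever_ball 0.64 [0.536 0.209 0.224] [0.031 0.003 0.224]
top press_foot 0.39 [0.564 0.155 0.022] [-0.029 -0.009  0.022]
side press_foot 0.4 [0.557 0.143 0.022] [-0.039  0.001  0.022]
top kraft_sheets 0.73 [0.581 0.119 0.   ] [-0.068 -0.015  0.   ]
side kraft_sheets 0.63 [0.578 0.12  0.   ] [-0.066 -0.012  0.   ]
side mustard_bottle 0.97 [ 0.802 -0.117  0.   ] [-0.357 -0.161  0.   ]
top brown_bottle 0.64 [ 0.628 -0.304  0.   ] [-0.487  0.058  0.   ]
side brown_bottle 0.57 [ 0.622 -0.294  0.   ] [-0.476  0.061  0.   ]
top mayo_bottle 0.75 [0.384 0.405 0.   ] [0.261 0.095 0.   ]
side mayo_bottle 0.85 [ 0.708 -0.243  0.   ] [-0.451 -0.036  0.   ]
top kitchen_timer 0.72 [0.564 0.157 0.   ] [-0.026 -0.01   0.   ]
top salt_shaker 0.45 [0.391 0.404 0.   ] [0.259 0.088 0.   ]
side salt_shaker 0.93 [0.39  0.404 0.   ] [0.259 0.089 0.   ]
top tape_roll 0.7 [0.511 0.376 0.   ] [ 0.199 -0.019  0.   ]
side tape_roll 0.96 [0.507 0.372 0.   ] [ 0.195 -0.015  0.   ]
```

View pics/m8.png

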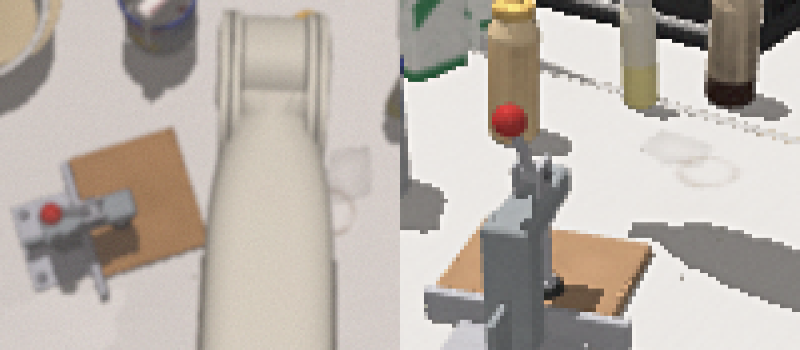

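```bash
python3 - <<'E'
from h import *
for f in('t0','t8'):
    im=cv2.imread('pics/%s.png'%('top0' if f=='t0' else f)); c=bot.camera('top')
    h=cv2.cvtColor(im,cv2.COLOR_BGR2HSV); m=((h[...,1]>90)&(h[...,0]<20)).astype(np.uint8)
    m[:, :190]=0;m[:,300:]=0;m[:150]=0;m[230:]=0
    P=[]
    for r in range(168,205):
        xs=np.where(m[r])[0]
        if len(xs): P.append(ray(c,(xs.max()+.5,r),.014)[:2])
    P=np.array(P); q=np.array([w2cl((*p,0)) for p in P])
    for _ in range(4):
        k=np.polyfit(q[:,1],q[:,0],1);e=q[:,0]-np.polyval(k,q[:,1]);q=q[abs(e)<.004+0*e]
    print(f,len(q),'slope',k[0],'edge x at y=-.011',np.polyval(k,-.011),'y range',q[:,1].min(),q[:,1].max())
E
```

```text
t0 35 slope -0.043327042855839326 edge x at y=-.011 -0.19215692255454372 y range -0.05970119835605261 0.06458982501922275
t8 37 slope -0.00663840089292329 edge x at y=-.011 -0.14492921205416104 y range -0.074109130960781 0.055805181567192066
```

```bash
python3 -c "
from workcell import bot
print(bot.job_done())"
```

```text
the job is handed in; nothing more can be done
None
```

The pile is against the steel stop and clamped, and the job was handed in at about 18 s of the allowed 51. No verdict is reported.

**What I did:** I pushed the pile about 47 mm with the two open fingers until it stopped moving and the force rose from about 3 N to 12 N. The lever was still open then. I backed off, shut the fingers and pushed the red ball past centre at about 4.5 N. The lever snapped over, and I retracted clear of everything.

**Last checks:**
- **Pile:** its back edge is square to the clamp within about 0.01 rad. It sits about 75 mm in front of the stop and 11 to 15 mm off the middle.
- **Lever:** the ball is at about x = +25 to +31 mm in the clamp's frame (clamped is +24). The pictures show the foot down on the pile, but I could not measure its press force.
- **Arm:** the wrist force reads close to zero, so it is touching nothing.
- **Bystanders:** the brown bottle, mayo bottle, salt shaker and tape roll read within about 20 mm of their starting spots in the side view. That is roughly as far as single network readings scatter, and the arm never came near them.

**Readings that failed or disagreed:**
- In the final top view the networks mistook the ball or foot area for the kitchen timer and the salt shaker for the mayo bottle. They gave no valid reading of the timer in either view.
- The mustard bottle was partly hidden by the arm in the top view. Its side-view reading was about 28 mm off its start, but it looked unmoved in the picture.
- One side-view reading of the pile taken mid-task was false, and I ignored it.

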